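# Clamp a formed bracket in the spring-up hold-down jig and keep it clamped

## Task

Lift the formed U bracket out of the open forming die and set it flat in the shallow pocket of the clamping jig, legs up, and let go of it. Then take the jig's spring-up lever by its black cross handle, bring it over and down until its two side arms lie level, so that the sprung pressing bar bears on the bracket's legs, and finish while still holding the lever there: it springs up if let go. Leave the other things on the bench where they are.

Things in the scene. Friction and masses are not known exactly. Their poses are not given: they have to be found in the camera images.
- bracket: Formed steel U bracket, 100-170 g, in the die's cavity: flat web 36 mm (x) by 50 mm (y), 4 mm thick, with upright 4 mm legs along its two 36 mm edges (outer faces 50 mm apart along y), 40 mm tall over all. Origin: centre of the web's underside; z up. Same either way round. In the die its legs stand 24 mm above the die's top and can be pinched from outside, fingers closing along its y.
- die: Forming die, dark steel block 90 mm (x) by 110 mm (y), 40 mm high, fixed, with a cavity 40 by 54 mm, 16 mm deep (floor 24 mm above the underside) in its top. A 19 mm high foot with a bolt stands out 20 mm at each y end. Origin: centre of its underside, axes along its sides, z up. The bracket's x and y lie along the die's.
- jig: Clamping jig, fixed: dark steel bed 170 mm (x) by 130 mm (y), 20 mm thick, with a shallow pocket framed by aluminium strips and, at its +x end, two cheeks (tops 90 mm above the underside) for the lever. Origin: on the bed's underside, below the pocket's centre; the bed runs from x = -55 to +115 mm; -x is the side towards the robot, z up.
- pocket (a point): Centre of the pocket's floor (the bed's top); axes as the jig's. The pocket is 41 mm (x) by 55 mm (y), its frame 6 mm high. The bracket goes in web down, its y along the jig's y, with about 2.5 mm to spare all round; its origin then lies at this point.
- lever_hinge (a point): Middle of the lever's hinge axis, which runs along the jig's y: 80 mm in the jig's +x from the pocket's centre and 60 mm above the pocket's floor. The lever is a yoke: two arms 160 mm long, 80 mm apart inside, joined by the cross handle at the end and a bridge halfway.
- hold_lever (a joint): Lever angle, rad. 0 = at rest, thrown back 98 degrees above level (leaning 8 degrees away from the robot, clear of the pocket); grows as the lever swings over to the jig's -x and down. 1.71 = arms level; hard stop at 1.91 is too far. A spring always drives it back to 0: about 2 N at the handle near rest, 6 N when level on the bracket.
- lever_grip: The lever's cross handle: round black sleeve, 20 mm thick, 110 mm long, parallel to the hinge (its y), 160 mm from it. Origin: its centre. At rest 158 mm above and 22 mm to the jig's +x of the hinge; with the arms level 160 mm to its -x and as high. Can be pinched from above, fingers closing along the jig's x; it is a sleeve that turns freely on the lever as that swings in its arc.
- clamp_pad: Sprung steel pressing bar under the lever's bridge, 64 mm (y) by 14 by 10 mm, 80 mm from the hinge; it gives up to 16 mm at 0.7 N per mm. Origin: centre of its pressing face. With the arms level the bracket's legs push it in 7 mm and it bears with about 6 N.
- driver: Bystander, to be left alone: screwdriver, 20 mm thick, lying along the bench's middle. Origin on its underside.
- hammer: Bystander, to be left alone: hammer. Origin on its underside.
- spanner: Bystander, to be left alone: wrench. Origin on its underside.
- brush: Bystander, to be left alone: bench brush. Origin on its underside.
- tin: Bystander, to be left alone: open brass-coloured tin, 80 mm wide and 100 mm tall. Origin on its underside.
- blank: Bystander, to be left alone: flat unbent steel strip 36 x 120 x 4 mm. Origin on its underside.
- small_bracket: Bystander, to be left alone: finished smaller U bracket, 32 mm wide and 22 mm tall, lying loose on the mat: not the one to work on. Origin on its underside.
- jar: Bystander, to be left alone: small amber jar, 60 mm wide and 75 mm tall. Origin on its underside.
Mind the look-alikes: they are no part of the job. Leave any pink, purple or turquoise look-alike of the bracket alone.

How it is judged:
By the outcome, as a careful person would: the job done as asked, in the order asked, and still so for the second after the job is handed in, while the arm keeps its last pose, push and grip.
It also fails if it takes over 56 s, if anything falls off the work surface, if the arm or the gripper's body presses on something with over 40 N, if the wrist force passes 120 N, or if a joint passes its speed limit or range.

## Robot

A 7-joint arm with a two-finger parallel gripper is mounted at the origin on the work surface. World frame = base frame: x ahead of the robot, y to its left, z up, the work surface at z = 0. Lengths are in m, angles in rad, forces in N, time in s.
With the tool pointing down it reaches from about 0.4 to 0.85 m from the base axis. Payload 4.5 kg.
Tool frame: the origin (TCP) lies midway between the tips of the shut fingers; the grasp point (between the pads) lies 19 mm behind it; z points along the fingers, y is the line along which they close (so a half turn about z gives the same grasp; the last joint's range is limited). The gripper opens to 88 mm and grips with 3 to 60 N. Pads are 18 mm wide; open, the fingers measure 123 mm over their backs; the gripper's body (75 mm by 187 mm) begins 45 mm behind the grasp point.
Start: joints at [-1.208, 0.689, -0.195, 1.565, 0.157, 0.902, -0.215], TCP at [0.202, 0.592, 0.239] pointing down, gripper open.
Joint ranges: [-3.01, 3.01], [-0.46, 2.08], [-1.47, 1.51], [0.13, 2.56], [-1, 4.14], [0.04, 2.09], [-2.66, 2.66]. Speed limits (rad/s): [2.57, 2.57, 3.14, 3.14, 3.14, 3.14, 3.14].

## Interface

Orientations are given as a unit quaternion [w, x, y, z].
In Python, from bench import observe, snapshot, ctrl gives the robot as it stands.
- The arm moves only by the tool move_arm, never from a script. Its argument "increments" is text: rows parted by semicolons, each of 6 numbers parted by spaces: the shift along the tool's x, y, z in cm, then the turn, a rotation vector about the tool's x, y, z in degrees. In form: tx ty tz ax ay az; .... A call has 1 to 20 rows; each row is the pose to reach, as a shift and turn from the pose commanded when the call began, along the tool's axes at that moment; what a row does not reach only later rows make up. A row lasts 1/12 s, in which the tool goes at most 41.7 mm and 7.16 degrees, less where a joint would pass 70% of its speed; a pose out of reach is approached as far as the arm can. A call with a gripper value outside its range is refused whole. "hand" is the opening in per cent of the stroke, from 0 (shut) to 100 (fully open), set as the call begins (left out, the last holds). The fingers move at their own pace and stop on an object; "squeeze" is the grip in N (left out, the last holds). Time passes only in rows, so rows that repeat a pose let the fingers close. It gives the time, the measured TCP pose, the force, the opening and the grip force at its end, in the units of the state.
- observe(): the state, without advancing time (a new reading comes with each control period).
- snapshot(name): name is "side" or "top" or "wrist"; returns a dict with "img" (480x640x3 uint8, red, green, blue), "fx", "fy", "cx", "cy" (pixels), "camera_from_world" (4x4, takes a point from world to camera coordinates); the wrist camera has in their place "tool_from_camera" (4x4, takes a point from camera to tool coordinates, whose origin is the TCP and whose axes are the flange's). Camera axes: x right, y up, looking along -z (the intrinsics and any distortion apply to the point x, -y, -z); pixel columns grow to the right and rows downward; lengths in m; the calibration is good to about 2 mm. A picture is of the moment at which its call begins: read the wrist's pose just before it. There is no depth.
- ctrl.hand_in(): hands the job in; it is judged then, once.
The state is a dict: "time_s": time; "q": joint angles; "joint_vel": joint speeds; "joint_torque": joint torques, N m; "ee_pos": TCP position; "orientation": TCP orientation; "wrist_force": force on the tool from outside, world axes, zero at the start; "moment": the same for the moment, N m; "gripper_width": finger opening in m; "finger_force": force on a finger pad.
Only numpy, scipy, OpenCV 4.12 (cv2) and the standard library are available. Lean on these libraries where they do the work, as an engineer would, in place of code of your own. Each camera call takes 0.05 s, during which the arm holds its last target. There are 200 camera calls.

## Working session

There is one attempt and no reset: what is moved stays moved. The work goes in short steps, Python scripts to look and compute and a tool call to move; the robot and the scene stay as the last step left them, time stands still between calls to the robot, and variables do not carry over. Pictures are saved under pics/ and viewed, at most 10 in all, crops included, and the job is handed in when it is done.

Besides the shell and the picture viewer there is one more tool, called after "Emit:" as a command line: name --argument value ..., lists and objects as JSON in quotes. move_arm: Moves the arm, as the interface text tells. Its arguments: {"type":"object","properties":{"increments":{"type":"string"},"hand":{"type":"number"},"squeeze":{"type":"number"}},"required":["increments"]}

```bash
mkdir -p pics; ls; cat > h.py <<'E'
import numpy as np, cv2
from bench import observe, snapshot, ctrl
from scipy.spatial.transform import Rotation as R
def toolT():
    s=observe(); q=s["orientation"]; T=np.eye(4)
    T[:3,:3]=R.from_quat([q[1],q[2],q[3],q[0]]).as_matrix(); T[:3,3]=s["ee_pos"]; return T
def snap(n,f):
    T=toolT(); d=snapshot(n); cv2.imwrite(f,d["img"][:,:,::-1])
    d["wc"]=T@d["tool_from_camera"] if n=="wrist" else np.linalg.inv(d["camera_from_world"])
    np.save(f[:-4]+".npy",{k:v for k,v in d.items()},allow_pickle=True); return d
def load(f): return np.load(f,allow_pickle=True).item()
def ray(d,u,v):
    c=np.array([(u-d["cx"])/d["fx"],-(v-d["cy"])/d["fy"],-1.]); M=d["wc"]
    return M[:3,3],M[:3,:3]@c
def onz(d,u,v,z):
    o,r=ray(d,u,v); return o+r*(z-o[2])/r[2]
def proj(d,p):
    c=np.linalg.inv(d["wc"])@np.append(p,1); return d["cx"]+d["fx"]*c[0]/-c[2], d["cy"]-d["fy"]*c[1]/-c[2]
def tri(d1,a,d2,b):
    o1,r1=ray(d1,*a);o2,r2=ray(d2,*b)
    t=np.linalg.lstsq(np.c_[r1,-r2],o2-o1,rcond=None)[0]; p,q=o1+r1*t[0],o2+r2*t[1]
    return (p+q)/2,np.linalg.norm(p-q)
E
python3 - <<'E'
from h import *
for n in("side","top"):
    d=snap(n,f"pics/{n}0.png"); print({k:v for k,v in d.items() if k not in("img","wc")}); print(d["wc"].round(3))
s=observe(); print(s)
E
```

```text
pics
{'fx': 540.9763598808399, 'fy': 540.9763598808399, 'cx': 313.82712149895127, 'cy': 245.2701963607586, 'camera_from_world': array([[ 0.91684878, -0.39908723,  0.01084891, -0.53732249],
       [ 0.23303983,  0.55704639,  0.79711464, -0.27726859],
       [-0.32416162, -0.72830536,  0.60373052, -1.16083037],
       [ 0.        ,  0.        ,  0.        ,  1.        ]])}
[[ 0.917  0.233 -0.324  0.181]
 [-0.399  0.557 -0.728 -0.905]
 [ 0.011  0.797  0.604  0.928]
 [ 0.     0.     0.     1.   ]]
{'fx': 496.32062677350297, 'fy': 496.32062677350297, 'cx': 316.7849593100322, 'cy': 233.30869694851708, 'camera_from_world': array([[-0.00206821, -0.99999512,  0.0023406 , -0.00394398],
       [ 0.98170136, -0.00158467,  0.19042038, -0.62527694],
       [-0.19041575,  0.0026916 ,  0.98169985, -1.34959545],
       [ 0.        ,  0.        ,  0.        ,  1.        ]])}
[[-2.000e-03  9.820e-01 -1.900e-01  3.570e-01]
 [-1.000e+00 -2.000e-03  3.000e-03 -1.000e-03]
 [ 2.000e-03  1.900e-01  9.820e-01  1.444e+00]
 [ 0.000e+00  0.000e+00  0.000e+00  1.000e+00]]
{'time_s': 0.1, 'q': array([-1.2082309 ,  0.68988143, -0.19453026,  1.56619661,  0.15729859,
        0.90249994, -0.21509466]), 'joint_vel': array([-0.00080165, -0.00112232,  0.00055591, -0.00337125, -0.00173537,
       -0.00041216, -0.00094452]), 'joint_torque': array([-2.60053326e-03, -5.28507793e+01, -1.27128571e+00, -1.53837955e+01,
       -5.25306934e-02,  2.00238384e-03,  3.70522514e-05]), 'ee_pos': array([0.20165566, 0.59099873, 0.23801372]), 'orientation': array([-7.63091228e-05,  1.63602263e-01,  9.86526058e-01, -7.93578391e-04]), 'wrist_force': array([ 0.2995665 ,  0.28536163, -0.72653463]), 'moment': array([ 0.00164992, -0.00641559, -0.03944459]), 'finger_force': 0.0, 'gripper_width': 0.08809027758909602}
```

View pics/top0.png

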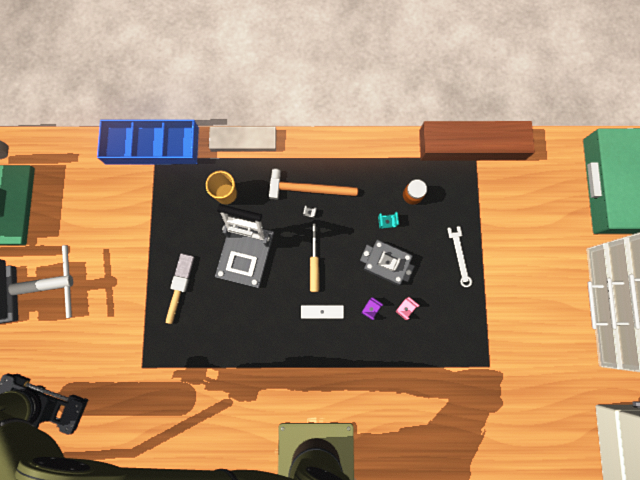

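View pics/side0.png

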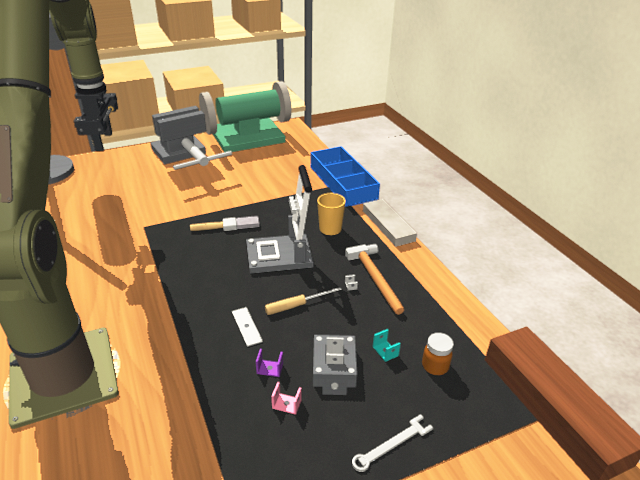

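The top view shows the die with the bracket at about (389,262), the jig pocket at about (241,263), and the lever thrown back at about (243,226). In the side view the die is at (335,360), the pocket at (268,250) and the black handle at (306,178). I'll enlarge these areas.

```bash
python3 - <<'E'
from h import *
t=cv2.imread("pics/top0.png");s=cv2.imread("pics/side0.png")
f=lambda im,x,y,w,h:cv2.resize(im[y:y+h,x:x+w],(400,300),interpolation=cv2.INTER_CUBIC)
cv2.imwrite("pics/c0.png",np.vstack([np.hstack([f(t,348,231,80,60),f(t,195,205,100,75)]),np.hstack([f(s,295,325,80,60),f(s,235,165,140,105)])]))
for n,box in(("top",(348,231,80,60)),("top",(195,205,100,80))):
    d=load(f"pics/{n}0.npy");x,y,w,h=box;g=cv2.cvtColor(d["img"],cv2.COLOR_RGB2GRAY)[y:y+h,x:x+w]
    m=(g>120).astype(np.uint8)
    for c in cv2.findContours(m,cv2.RETR_LIST,cv2.CHAIN_APPROX_NONE)[0]:
        if cv2.contourArea(c)>12:
            r=cv2.minAreaRect(c);print(n,cv2.contourArea(c),np.round(np.add(r[0],(x,y)),1),np.round(r[1],1),round(r[2],1))
    # dark block
    m=(g>60).astype(np.uint8)
    for c in cv2.findContours(m,cv2.RETR_EXTERNAL,cv2.CHAIN_APPROX_NONE)[0]:
        if cv2.contourArea(c)>300:
            r=cv2.minAreaRect(c);print("blk",np.round(np.add(r[0],(x,y)),1),np.round(r[1],1),round(r[2],1))
E
```

```text
top 16.5 [387.5 262. ] [4. 5.] 90.0
top 120.5 [400.4 266.3] [10.1 19.4] 34.7
top 59.0 [390.8 255.8] [13.4  7.1] 45.0
top 38.5 [379.2 257.1] [ 3.2 17.1] 22.6
top 1157.5 [387.2 261.5] [51.1 30.2] 24.0
blk [387.2 261.5] [52.9 32.3] 24.6
top 15.5 [223.3 272.8] [5.7 4.9] 45.0
top 59.5 [255.2 266.7] [ 3.8 21.6] 15.9
top 40.0 [233.4 261.3] [ 4.1 13.6] 18.4
top 29.5 [254.1 231.2] [10.4  4.3] 21.8
top 23.5 [242.4 227.8] [11.4  3. ] 15.9
top 2416.5 [239.2 249.7] [54.2 64.1] 13.2
blk [239.9 249.7] [56.5 65.3] 13.6
```

View pics/c0.png

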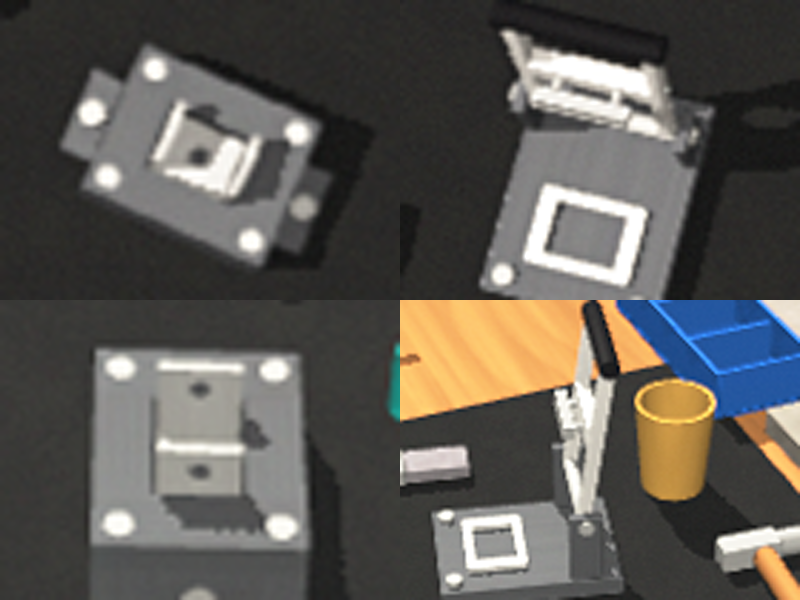

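The enlarged crops give clear landmarks: the leg tops, the die's corner bolts, the pocket frame's corners and the handle's ends. Next I turn them into poses.

```bash
python3 - <<'E'
from h import *
t=load("pics/top0.npy");s=load("pics/side0.npy")
D=lambda p:((p[0]+.5)/5-.5+348,(p[1]+.5)/5-.5+231)
J=lambda p:((p[0]+.5)/4-.5+195,(p[1]+.5)/4-.5+205)
S=lambda p:((p[0]+.5)/5-.5+295,(p[1]+.5)/5-.5+325)
K=lambda p:((p[0]+.5)/2.857-.5+235,(p[1]+.5)/2.857-.5+165)
P=lambda n,a:print(n,np.round(np.mean(a,0),4),np.round(a,4).tolist())
P("bolts top",np.array([onz(t,*D(p),.042) for p in[(155,69),(106,176),(297,131),(251,240)]]))
P("bolts side",np.array([onz(s,*S(p),.042) for p in[(121,67),(274,70),(118,223),(282,227)]]))
L=np.array([onz(t,*D(p),.064) for p in[(183,103),(155,162),(259,138),(232,195)]]);P("legs top",L)
v=L[2:].mean(0)-L[:2].mean(0);print("y dir deg",np.degrees(np.arctan2(v[1],v[0])),np.linalg.norm(v))
P("legs side",np.array([onz(s,*S(p),.064) for p in[(158,66),(243,69),(158,142),(243,148)]]))
F=np.array([onz(t,*J(p),.026) for p in[(145,183),(248,208),(228,285),(125,262)]]);P("frame top",F)
v=F[0]+F[1]-F[2]-F[3];print("jig x deg",np.degrees(np.arctan2(v[1],v[0])));v=F[0]+F[3]-F[1]-F[2];print("jig y deg",np.degrees(np.arctan2(v[1],v[0])))
P("frame side",np.array([onz(s,*K(p),.026) for p in[(62+0,219),(120,216),(128,268),(68,272)]]))
a,b=J((97,12)),J((265,47));c,e=K((188,8)),K((210,70))
print(tri(t,a,s,c),tri(t,b,s,e)); print(tri(t,((a[0]+b[0])/2,(a[1]+b[1])/2),s,((c[0]+e[0])/2,(c[1]+e[1])/2)))
T=toolT();print(T.round(3))
E
```

```text
bolts top [ 0.5472 -0.2078  0.042 ] [[0.5961, -0.1822, 0.042], [0.5345, -0.1528, 0.042], [0.5601, -0.2623, 0.042], [0.4979, -0.234, 0.042]]
bolts side [ 0.5436 -0.2067  0.042 ] [[0.5311, -0.1527, 0.042], [0.5927, -0.1807, 0.042], [0.4943, -0.2324, 0.042], [0.5563, -0.261, 0.042]]
legs top [ 0.5466 -0.2075  0.064 ] [[0.5729, -0.1947, 0.064], [0.5395, -0.178, 0.064], [0.553, -0.2368, 0.064], [0.5209, -0.2206, 0.064]]
y dir deg -114.49861927515258 0.0465215838960373
legs side [ 0.5445 -0.2048  0.064 ] [[0.5373, -0.1771, 0.064], [0.5704, -0.193, 0.064], [0.5194, -0.2162, 0.064], [0.5508, -0.2331, 0.064]]
frame top [0.5446 0.2122 0.026 ] [[0.582, 0.2432, 0.026], [0.5637, 0.1684, 0.026], [0.5081, 0.1815, 0.026], [0.5248, 0.2557, 0.026]]
jig x deg -12.826463494724107
jig y deg 76.77220160155755
frame side [0.541  0.2121 0.026 ] [[0.5249, 0.2607, 0.026], [0.5786, 0.2435, 0.026], [0.5571, 0.1641, 0.026], [0.5035, 0.1801, 0.026]]
(array([0.65266129, 0.23961154, 0.24290053]), np.float64(0.005377834860775066)) (array([0.63017004, 0.13496876, 0.2414859 ]), np.float64(0.0060579021837323084))
(array([0.64171779, 0.18738988, 0.24110846]), np.float64(0.005606909151446998))
[[-0.946  0.323 -0.     0.202]
 [ 0.323  0.946 -0.002  0.591]
 [-0.    -0.002 -1.     0.238]
 [ 0.     0.     0.     1.   ]]
```

```bash
cat >> h.py <<'E'
def rel(p,ydeg,T=None):
    "row (cm, deg) for tool pointing down with its y along ydeg (mod 180)"
    T=toolT() if T is None else T; c,s=np.cos(np.radians(ydeg)),np.sin(np.radians(ydeg))
    G=np.array([[s,c,0],[-c,s,0],[0,0,-1.]])
    best=min((R.from_matrix(T[:3,:3].T@G@np.diag([k,k,1])).as_rotvec(degrees=True) for k in(1,-1)),key=np.linalg.norm)
    return np.r_[T[:3,:3].T@(np.array(p)-T[:3,3])*100,best].round(2)
E
python3 - <<'E'
from h import *
for p,a in(((.44,.25,.34),68),((.5455,-.2065,.34),65.5),((.5455,-.2065,.15),65.5)):print(rel(p,a))
E
```

```text
Traceback (most recent call last):
  File "h.py", line 27, in rel
    best=min((R.from_matrix(T[:3,:3].T@G@np.diag([k,k,1])).as_rotvec(degrees=True) for k in(1,-1)),key=np.linalg.norm)
  File "h.py", line 27, in <genexpr>
    best=min((R.from_matrix(T[:3,:3].T@G@np.diag([k,k,1])).as_rotvec(degrees=True) for k in(1,-1)),key=np.linalg.norm)
              ~~~~~~~~~~~~~^^^^^^^^^^^^^^^^^^^^^^^^^^^^^^^
  File "scipy/spatial/transform/_rotation.pyx", line 1143, in scipy.spatial.transform._rotation.Rotation.from_matrix
ValueError: Non-positive determinant (left-handed or null coordinate frame) in rotation matrix 0: [[-9.98471870e-01 -5.52622153e-02  1.09100565e-04]
 [-5.52619724e-02  9.98470622e-01  1.59074022e-03]
 [ 1.96841537e-04 -1.58228025e-03  9.99998729e-01]].
```

```bash
sed -i 's/\[\[s,c,0\],\[-c,s,0\]/[[-s,c,0],[c,s,0]/' h.py
python3 - <<'E'
from h import *
for p,a in(((.44,.25,.34),68),((.5455,-.2065,.34),65.5),((.5455,-.2065,.15),65.5)):print(rel(p,a))
E
```

```text
[-3.357e+01 -2.460e+01 -1.016e+01 -9.000e-02  1.000e-02  3.170e+00]
[-5.829e+01 -6.440e+01 -1.009e+01 -9.000e-02  1.000e-02  5.670e+00]
[-5.829e+01 -6.437e+01  8.910e+00 -9.000e-02  1.000e-02  5.670e+00]
```

Emit:
move_arm --increments "-3 -2 -3 0 0 0; -6 -5 -6 0 0 0.5; -9 -7 -9 0 0 1; -12.5 -9.5 -10 0 0 1; -16 -12 -10 0 0 1.5; -19.5 -14.5 -10 0 0 2; -23 -17 -10 0 0 2; -26.5 -19.5 -10 0 0 2.5; -30 -22 -10 0 0 3; -33 -25 -10 0 0 3; -35 -28 -10 0 0 3.5; -37 -31 -10 0 0 3.5; -39 -34 -10 0 0 4; -41 -37 -10 0 0 4; -43 -40 -10 0 0 4.5; -45 -43 -10 0 0 4.5; -47 -46 -10 0 0 5; -49 -49 -10 0 0 5; -51 -52 -10 0 0 5.5; -53 -55 -10 0 0 5.5" --hand 100

```text
time_s: 1.77
ee_pos: [0.5257, -0.1019, 0.3385]
orientation: [-0.0, 0.211, 0.977, 0.0]
wrist_force: [0.2, 0.5, -0.1]
gripper_width: 0.0884
finger_force: 0.0
```

```bash
python3 - <<'E'
from h import *
s=observe();print(s["time_s"],s["ee_pos"],s["q"].round(2))
for p,a in(((.5455,-.2065,.34),65.5),((.5455,-.2065,.15),65.5)):print(rel(p,a))
E
```

```text
1.7667 [ 0.5256717  -0.10193616  0.33845136] [ 0.18  0.45 -0.11  1.7   0.06  1.    1.19]
[-6.12 -8.71 -0.16 -0.01 -0.04  0.14]
[-6.130e+00 -8.710e+00  1.884e+01 -1.000e-02 -4.000e-02  1.400e-01]
```

Next I go to about 10 cm above the bracket's legs and look from the wrist.

Emit:
move_arm --increments "-2 -3 2 0 0 0; -4 -6 5 0 0 0; -6 -8.7 8 0 0 0; -6.1 -8.7 11 0 0 0; -6.1 -8.7 14 0 0 0; -6.1 -8.7 16.5 0 0 0; -6.1 -8.7 18 0 0 0; -6.1 -8.7 18.5 0 0 0; -6.1 -8.7 18.5 0 0 0; -6.1 -8.7 18.5 0 0 0; -6.1 -8.7 18.5 0 0 0"

```text
time_s: 2.68
ee_pos: [0.5465, -0.2047, 0.155]
orientation: [0.001, 0.211, 0.978, -0.0]
wrist_force: [1.0, 0.4, -0.2]
gripper_width: 0.0885
finger_force: 0.0
```

```bash
python3 - <<'E'
from h import *
d=snap("wrist","pics/w1.png");print(observe()["ee_pos"],d["wc"].round(3))
E
```

```text
[ 0.54647457 -0.2047552   0.15506558] [[ 0.411 -0.863 -0.295  0.47 ]
 [ 0.912  0.389  0.133 -0.17 ]
 [ 0.    -0.324  0.946  0.3  ]
 [ 0.     0.     0.     1.   ]]
```

View pics/w1.png

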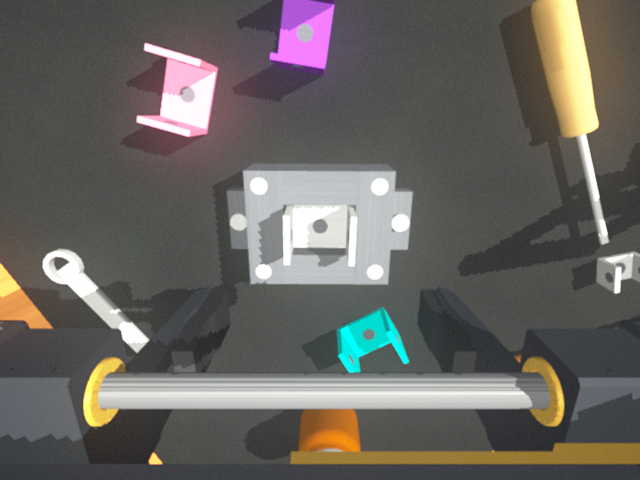

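The wrist view shows the die centred at about (320,225), its bolts at (259,186), (380,186), (263,271) and (375,271), and the bracket's leg tops at about x 286 and 354. Fingers are in line with it. I check these against the poses.

```bash
python3 - <<'E'
from h import *
d=load("pics/w1.npy");print([k for k in d],proj(d,toolT()[:3,3]))
B=np.array([onz(d,*p,.042) for p in[(259,186),(379.5,186),(263.5,271),(375.5,271)]]);print(B.mean(0),B.round(3).tolist())
v=B[1]+B[3]-B[0]-B[2];print(np.degrees(np.arctan2(v[1],v[0])),np.linalg.norm(v)/2)
g=cv2.cvtColor(d["img"],cv2.COLOR_RGB2GRAY);print(g[250,275:365].tolist())
L=np.array([onz(d,*p,.064) for p in[(284,208),(287,265),(354,208),(354,265)]]);print(L.mean(0),L.round(3).tolist())
print(proj(d,[.5455,-.2065,.064]))
for p in((.5455,-.2065,.0445),):print(rel(p,65.5))
E
```

```text
['img', 'fx', 'fy', 'cx', 'cy', 'tool_from_camera', 'wc'] (np.float64(322.40663947291523), np.float64(306.9176083255252))
[ 0.54471956 -0.206819    0.042     ] [[0.496, -0.233, 0.042], [0.532, -0.153, 0.042], [0.557, -0.261, 0.042], [0.594, -0.18, 0.042]]
65.74668173343703 0.08839507627396476
[135, 132, 134, 137, 135, 131, 134, 138, 225, 255, 255, 255, 255, 255, 254, 235, 227, 216, 160, 130, 127, 129, 130, 130, 128, 129, 131, 130, 131, 129, 132, 131, 126, 116, 111, 111, 109, 106, 108, 106, 108, 110, 108, 111, 106, 106, 102, 104, 103, 105, 105, 107, 101, 104, 104, 103, 106, 107, 102, 106, 106, 110, 103, 111, 105, 107, 104, 106, 100, 104, 114, 148, 155, 205, 255, 255, 255, 255, 255, 255, 239, 191, 189, 196, 198, 196, 192, 196, 193, 191]
[ 0.54320218 -0.20557061  0.064     ] [[0.514, -0.219, 0.064], [0.553, -0.236, 0.064], [0.534, -0.176, 0.064], [0.573, -0.192, 0.064]]
(np.float64(319.92001338929674), np.float64(240.60742147924157))
[ 0.05 -0.2  11.06  0.02  0.15  0.16]
```

All three views agree within 2 mm, so I descend and grip.

Emit:
move_arm --increments "0.1 -0.2 2 0 0 0; 0.1 -0.2 4.5 0 0 0; 0.1 -0.2 7 0 0 0; 0.1 -0.2 9 0 0 0; 0.1 -0.2 10 0 0 0; 0.1 -0.2 10.6 0 0 0; 0.1 -0.2 11 0 0 0; 0.1 -0.2 11 0 0 0; 0.1 -0.2 11 0 0 0"

```text
time_s: 3.48
ee_pos: [0.5446, -0.2062, 0.0447]
orientation: [0.001, 0.211, 0.978, -0.0]
wrist_force: [-0.7, 0.5, -0.7]
gripper_width: 0.0882
finger_force: 0.0
```

Emit:
move_arm --increments "0 0 0 0 0 0; 0 0 0 0 0 0; 0 0 0 0 0 0; 0 0 0 0 0 0; 0 0 0 0 0 0; 0 0 0 0 0 0; 0 0 0 0 0 0; 0 0 0 0 0 0" --hand 45 --squeeze 25

```text
time_s: 4.15
ee_pos: [0.5438, -0.206, 0.0438]
orientation: [0.0, 0.211, 0.978, -0.0]
wrist_force: [-0.5, 0.3, 1.5]
gripper_width: 0.0497
finger_force: 24.9
```

```bash
python3 - <<'E'
from h import *
for p,a in(((.543,.212,.15),76.9),):print(rel(p,a))
E
```

```text
[ 17.3   38.05 -10.62  -0.     0.   -11.24]
```

Emit:
move_arm --increments "0 0 -0.5 0 0 0; 0 0 -1.5 0 0 0; 0 0 -3 0 0 0; 0 0 -5 0 0 0; 0 0 -7 0 0 0; 0.4 1 -9 0 0 0; 1.2 2.5 -10.6 0 0 -1; 2.4 5 -10.6 0 0 -1.5; 3.6 8 -10.6 0 0 -2.5; 5 11 -10.6 0 0 -3.5; 6.4 14 -10.6 0 0 -4.5; 7.8 17 -10.6 0 0 -5.5; 9.1 20 -10.6 0 0 -6.5; 10.5 23 -10.6 0 0 -7.5; 11.8 26 -10.6 0 0 -8.5; 13.2 29 -10.6 0 0 -9.5; 14.6 32 -10.6 0 0 -10; 15.8 35 -10.6 0 0 -11; 16.8 37 -10.6 0 0 -11.2; 17.3 38 -10.6 0 0 -11.2"

```text
time_s: 5.82
ee_pos: [0.5421, 0.2166, 0.1505]
orientation: [0.0, 0.112, 0.994, 0.002]
wrist_force: [0.4, 0.4, -0.9]
gripper_width: 0.0494
finger_force: 24.9
```

Emit:
move_arm --increments "0 0 0 0 0 0; 0 0 0 0 0 0; 0 0 0 0 0 0"

```text
time_s: 6.07
ee_pos: [0.543, 0.2086, 0.1499]
orientation: [0.0, 0.116, 0.993, -0.001]
wrist_force: [0.3, -0.2, -1.4]
gripper_width: 0.0498
finger_force: 24.9
```

```bash
python3 - <<'E'
from h import *
d=snap("wrist","pics/w2.png")
E
```

```text
(no output)
```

View pics/w2.png

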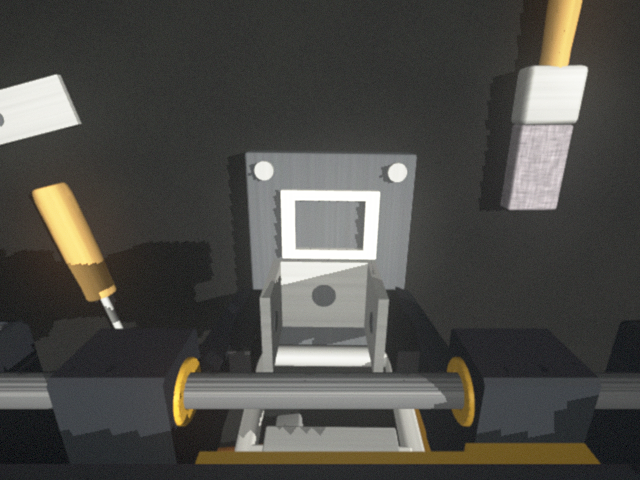

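The wrist view shows the bracket held level with its web hole at (323,296). The pocket frame's outer corners are at about (281,190), (380,191), (377,259) and (282,259). I measure both for the final offset.

```bash
python3 - <<'E'
from h import *
d=load("pics/w2.npy");g=cv2.cvtColor(d["img"],cv2.COLOR_RGB2GRAY)
m=(g>175).astype(np.uint8);m[:180]=0;m[262:]=0;m[:,:270]=0;m[:,390:]=0
cs,_=cv2.findContours(m,cv2.RETR_CCOMP,cv2.CHAIN_APPROX_NONE)
for c in cs:
    if cv2.contourArea(c)<1000: continue
    q=cv2.approxPolyDP(c,6,True)[:,0];print(q.tolist())
    if len(q)==4:
        W=np.array([onz(d,*p,.026) for p in q]);print(W.mean(0),[np.linalg.norm(W[i]-W[i-1]).round(4) for i in range(4)],[np.degrees(np.arctan2(*(W[i]-W[i-1])[1::-1])).round(1) for i in range(4)])
print("hole",onz(d,323.5,296,.134),"tcp",toolT()[:3,3])
E
```

```text
[[280, 191], [283, 258], [376, 258], [379, 191]]
[0.54288847 0.21364107 0.026     ] [np.float64(0.0757), np.float64(0.0553), np.float64(0.0758), np.float64(0.0553)] [np.float64(-103.2), np.float64(-12.9), np.float64(76.8), np.float64(167.1)]
[[294, 201], [364, 200], [363, 249], [296, 249]]
[0.54264069 0.2134997  0.026     ] [np.float64(0.0396), np.float64(0.054), np.float64(0.0404), np.float64(0.0541)] [np.float64(167.6), np.float64(77.6), np.float64(-12.3), np.float64(-103.2)]
hole [0.54604245 0.20829075 0.134     ] tcp [0.54313428 0.20852368 0.14980705]
```

```bash
python3 - <<'E'
from h import *
print(rel((.5413,.2132,.056),76.9))
E
```

```text
[ 0.29  0.43  9.38 -0.12  0.02 -0.24]
```

Emit:
move_arm --increments "0.2 0.2 2 0 0 0; 0.2 0.2 4.5 0 0 0; 0.2 0.2 6.5 0 0 0; 0.2 0.2 8 0 0 0; 0.2 0.2 9 0 0 0; 0.2 0.2 9.4 0 0 0; 0.2 0.2 9.4 0 0 0; 0.2 0.2 9.4 0 0 0; 0.2 0.2 9.4 0 0 0; 0.2 0.2 9.4 0 0 0"

```text
time_s: 6.95
ee_pos: [0.542, 0.2142, 0.0567]
orientation: [0.001, 0.114, 0.993, 0.0]
wrist_force: [-0.3, -0.7, -1.5]
gripper_width: 0.0498
finger_force: 24.9
```

```bash
python3 - <<'E'
from h import *
d=snap("wrist","pics/w3.png"); cv2.imwrite("pics/w3c.png",cv2.resize(d["img"][180:340,220:430,::-1],None,fx=3.5,fy=3.5,interpolation=cv2.INTER_CUBIC))
print(rel((.5413,.2132,.056),76.9))
E
```

```text
[ 0.03 -0.11  0.06  0.06  0.07 -0.04]
```

View pics/w3c.png

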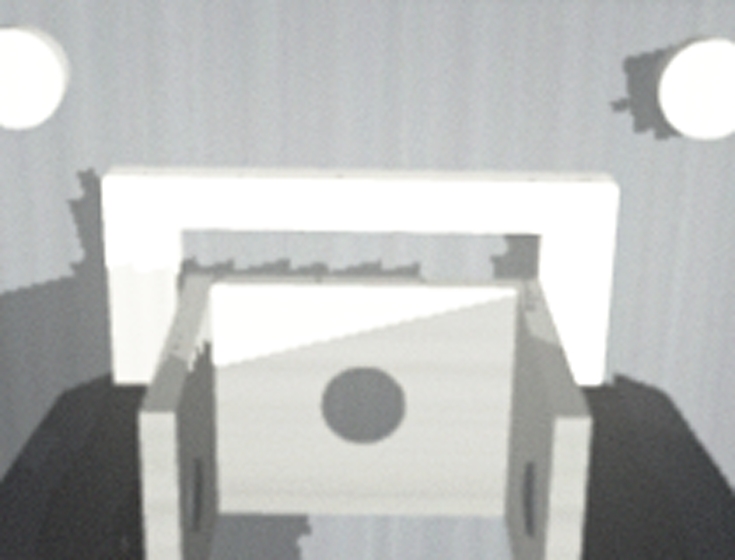

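The close view shows the web's near edge just inside the pocket's near frame strip. The hole is at (323.7,295.7), and the inner frame edge runs from crop (181,231) to (540,235).

```bash
python3 - <<'E'
from h import *
d=load("pics/w3.npy");C=lambda x,y:((x+.5)/3.5-.5+220,(y+.5)/3.5-.5+180)
ex=np.array([np.cos(np.radians(-13.1)),np.sin(np.radians(-13.1))]);ey=np.array([-ex[1],ex[0]])
J=lambda x,y,z:(lambda p:(np.round(((p-[.5428,.2130])@ex)*1e3,1),np.round(((p-[.5428,.2130])@ey)*1e3,1)))(onz(d,*C(x,y),z)[:2])
print("hole",J(363,405,.041)); print("inner",J(181,231,.026),J(540,235,.026)); print("outer",J(103,180,.026),J(618,185,.026))
print("web near edge bottom corners",J(185,279,.037),J(540,279,.037),"top inner",J(212,285,.041),J(519,285,.041),"far",J(217,515,.041),J(505,515,.041))
p=toolT()[:2,3]-[.5428,.2130];print("tcp",p@ex*1e3,p@ey*1e3)
E
```

```text
hole (np.float64(1.5), np.float64(1.3))
inner (np.float64(-19.8), np.float64(-26.1)) (np.float64(-19.2), np.float64(28.0))
outer (np.float64(-27.8), np.float64(-37.3)) (np.float64(-27.1), np.float64(39.2))
web near edge bottom corners (np.float64(-16.5), np.float64(-24.1)) (np.float64(-16.5), np.float64(26.6)) top inner (np.float64(-17.3), np.float64(-19.8)) (np.float64(-17.3), np.float64(23.1)) far (np.float64(19.9), np.float64(-20.5)) (np.float64(19.9), np.float64(22.6))
tcp -1.170958575681271 0.9630198246228174
```

Both are aligned within 0.5 mm, so I lower straight down.

Emit:
move_arm --increments "0.03 -0.03 0.4 0 0 0; 0.03 -0.03 0.8 0 0 0; 0.03 -0.03 1.2 0 0 0; 0.03 -0.03 1.5 0 0 0; 0.03 -0.03 1.65 0 0 0; 0.03 -0.03 1.65 0 0 0; 0.03 -0.03 1.65 0 0 0; 0.03 -0.03 1.65 0 0 0"

```text
time_s: 7.67
ee_pos: [0.5407, 0.2137, 0.0397]
orientation: [-0.0, 0.114, 0.993, -0.0]
wrist_force: [-1.2, -0.6, 7.1]
gripper_width: 0.0499
finger_force: 24.9
```

Contact came at the expected height. Release and rise.

Emit:
move_arm --increments "0 0 0 0 0 0; 0 0 0 0 0 0; 0 0 0 0 0 0; 0 0 0 0 0 0; 0 0 0 0 0 0; 0 0 -0.5 0 0 0; 0 0 -2 0 0 0; 0 0 -4 0 0 0; 0 0 -7 0 0 0; 0 0 -10 0 0 0; 0 0 -13 0 0 0; 0 0 -16 0 0 0; 0 0 -19 0 0 0; 0 0 -22 0 0 0; 0 0 -24 0 0 0; 0 0 -25 0 0 0; 0 0 -25 0 0 0; 0 0 -25 0 0 0; 0 0 -25 0 0 0" --hand 100

```text
time_s: 9.25
ee_pos: [0.54, 0.2133, 0.2876]
orientation: [-0.001, 0.114, 0.993, -0.001]
wrist_force: [-0.2, -0.8, -0.6]
gripper_width: 0.0883
finger_force: 0.0
```

```bash
python3 - <<'E'
from h import *
d=snap("wrist","pics/w4.png"); s=observe(); print(s["ee_pos"],s["q"].round(2))
for y in(-13.1,):print(rel((.6415,.1885,.31),y), proj(d,[.6415,.1885,.24]))
E
```

```text
[0.53992402 0.21333237 0.28741617] [-0.43  0.57 -0.04  1.64  0.03  0.93  0.86]
[-1.045e+01 -1.200e-01 -2.290e+00 -2.200e-01 -3.000e-02  8.997e+01] (np.float64(321.2226738435647), np.float64(407.01302949965475))
```

View pics/w4.png

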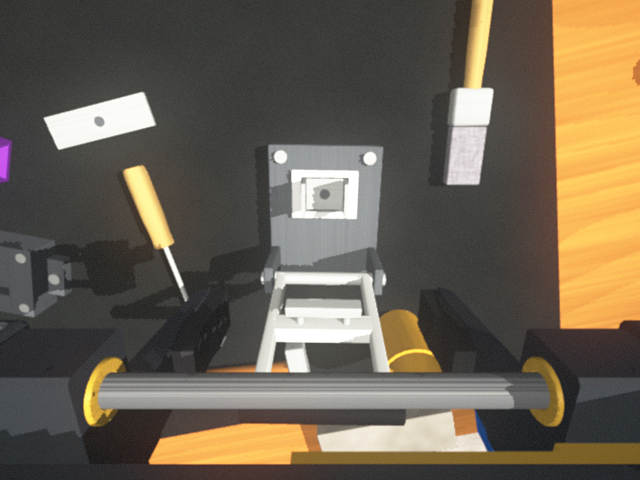

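The bracket is seated inside the frame, at about (324,195) in the image, and the lever and handle are where predicted. Next I turn the tool by -90° (keeps joint 7 well within range) above the handle.

```bash
python3 - <<'E'
from h import *
print(rel((.642,.189,.32),-13.1))
E
```

```text
[-1.048e+01 -6.000e-02 -3.290e+00 -2.200e-01 -3.000e-02  8.997e+01]
```

Emit:
move_arm --increments "0 0 -1.5 0 0 -6; 0 0 -3 0 0 -12; 0 0 -3 0 0 -18; 0 0 -3 0 0 -24; 0 0 -3 0 0 -30; -1 0 -3 0 0 -36; -2 0 -3 0 0 -42; -3 0 -3 0 0 -48; -4 0 -3 0 0 -54; -5 0 -3 0 0 -60; -6 0 -3 0 0 -66; -7 0 -3 0 0 -72; -8 0 -3 0 0 -78; -9 0 -3 0 0 -84; -10 0 -3 0 0 -88; -10.5 0 -3 0 0 -90; -10.5 0 -3 0 0 -90; -10.5 0 -3 0 0 -90; -10.5 0 -3 0 0 -90; -10.5 0 -3 0 0 -90"

```text
time_s: 10.97
ee_pos: [0.6425, 0.1902, 0.3188]
orientation: [-0.0, -0.622, 0.783, 0.0]
wrist_force: [-0.1, 0.1, -0.3]
gripper_width: 0.0883
finger_force: 0.0
```

```bash
python3 - <<'E'
from h import *
d=snap("side","pics/s5.png");d=snap("top","pics/t5.png"); s=observe(); print(s["ee_pos"],s["q"].round(2))
print(rel((.642,.189,.219),-13.1))
a=load("pics/s5.npy")["img"][100:300,200:400,::-1];b=d["img"][170:320,180:330,::-1]
cv2.imwrite("pics/c5.png",np.hstack([cv2.resize(a,(400,400)),cv2.resize(b,(400,400))]))
E
```

```text
[0.64276619 0.1901969  0.31923209] [-0.13  0.71 -0.46  1.3   0.31  1.21  2.31]
[ 1.300e-01  5.000e-02  1.002e+01  1.000e-02 -1.000e-02 -2.000e-02]
```

View pics/c5.png

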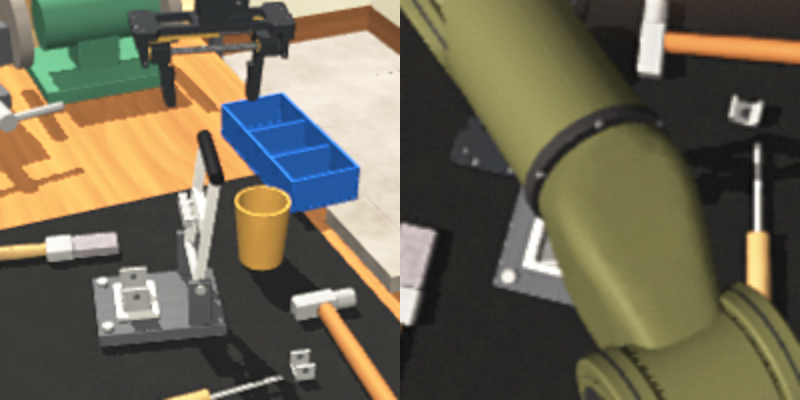

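Joint 7 ended at 2.31, close to its limit. With plenty of time left, I turn 180° the other way for an equal grasp.

Emit:
move_arm --increments "0 0 0 0 0 6; 0 0 0 0 0 12; 0 0 0 0 0 18; 0 0 0 0 0 24; 0 0 0 0 0 30; 0 0 0 0 0 36; 0 0 0 0 0 42; 0 0 0 0 0 48; 0 0 0 0 0 54; 0 0 0 0 0 60; 0 0 0 0 0 66; 0 0 0 0 0 72; 0 0 0 0 0 78; 0 0 0 0 0 84; 0 0 0 0 0 90; 0 0 0 0 0 90"

```text
time_s: 12.4
ee_pos: [0.6429, 0.1904, 0.3194]
orientation: [0.0, 0.115, 0.993, 0.0]
wrist_force: [-0.5, 0.5, 0.7]
gripper_width: 0.0881
finger_force: 0.0
```

Emit:
move_arm --increments "0 0 0 0 0 6; 0 0 0 0 0 12; 0 0 0 0 0 18; 0 0 0 0 0 24; 0 0 0 0 0 30; 0 0 0 0 0 36; 0 0 0 0 0 42; 0 0 0 0 0 48; 0 0 0 0 0 54; 0 0 0 0 0 60; 0 0 0 0 0 66; 0 0 0 0 0 72; 0 0 0 0 0 78; 0 0 0 0 0 84; 0 0 0 0 0 90; 0 0 0 0 0 90; 0 0 0 0 0 90; 0 0 0 0 0 90"

```text
time_s: 13.9
ee_pos: [0.643, 0.1901, 0.3192]
orientation: [-0.0, 0.782, 0.623, -0.0]
wrist_force: [1.2, 0.3, -0.1]
gripper_width: 0.0884
finger_force: 0.0
```

```bash
python3 - <<'E'
from h import *
s=observe(); print(s["ee_pos"],s["q"].round(2))
print(rel((.642,.189,.219),-13.1))
d=snap("wrist","pics/w6.png")
E
```

```text
[0.64302497 0.19006065 0.31917943] [-0.55  0.71  0.39  1.32 -0.28  1.16 -0.35]
[-1.300e-01 -7.000e-02  1.002e+01 -2.000e-02 -1.000e-02  1.900e-01]
```

View pics/w6.png

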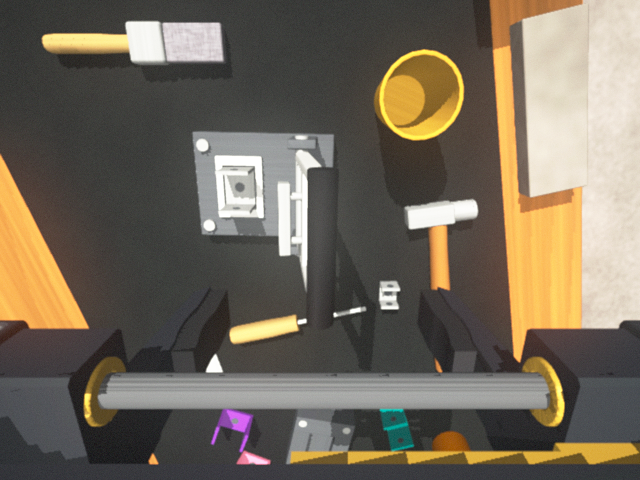

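The handle runs from (323,168) to (320,327), centred between the fingers, and the bracket still sits in its pocket. I descend and pinch.

Emit:
move_arm --increments "-0.1 -0.1 1.5 0 0 0; -0.1 -0.1 3.5 0 0 0; -0.1 -0.1 6 0 0 0; -0.1 -0.1 8 0 0 0; -0.1 -0.1 9.3 0 0 0; -0.1 -0.1 9.8 0 0 0; -0.1 -0.1 10 0 0 0; -0.1 -0.1 10 0 0 0; -0.1 -0.1 10 0 0 0"

```text
time_s: 14.7
ee_pos: [0.6427, 0.1892, 0.2203]
orientation: [0.0, 0.783, 0.622, 0.001]
wrist_force: [-0.7, 0.3, 0.2]
gripper_width: 0.088
finger_force: 0.0
```

Emit:
move_arm --increments "0 0 0 0 0 0; 0 0 0 0 0 0; 0 0 0 0 0 0; 0 0 0 0 0 0; 0 0 0 0 0 0; 0 0 0 0 0 0; 0 0 0 0 0 0; 0 0 0 0 0 0; 0 0 0 0 0 0; 0 0 0 0 0 0; 0 0 0 0 0 0; 0 0 0 0 0 0" --hand 10 --squeeze 25

```text
time_s: 15.7
ee_pos: [0.6412, 0.1893, 0.2191]
orientation: [-0.001, 0.783, 0.622, -0.001]
wrist_force: [-3.5, -1.1, 1.3]
gripper_width: 0.0179
finger_force: 24.6
```

```bash
python3 - <<'E'
from h import *
s=observe(); print(s["ee_pos"],s["q"].round(2),s["gripper_width"],s["wrist_force"])
T=toolT(); ex=np.array([np.cos(np.radians(-13.1)),np.sin(np.radians(-13.1)),0])
h=np.array([.5428,.2130,.08])+.08*ex; g=T[:3,3]+[0,0,.019]; print("grip rel hinge",(g-h)@ex,(g-h)@[-ex[1],ex[0],0],g[2]-h[2])
for e in range(98,-1,-7):
    e=np.radians(e);a=np.radians(98); dp=.16*((-np.cos(e)+np.cos(a))*ex+np.array([0,0,np.sin(e)-np.sin(a)]))
    print(round(np.degrees(e)),(T[:3,:3].T@dp*100).round(2))
E
```

```text
[0.64124625 0.18931428 0.21911017] [-0.53  0.8   0.36  1.46 -0.32  0.95 -0.32] 0.017870667299168117 [-3.48515001 -1.05670419  1.3352802 ]
grip rel hinge 0.021252683517734423 -0.0007563512922067875 0.15811017002625477
98 [0. 0. 0.]
91 [-0.   -1.95 -0.15]
84 [-0.   -3.9  -0.06]
77 [-0.   -5.83  0.26]
70 [-0.01 -7.7   0.82]
63 [-0.01 -9.49  1.6 ]
56 [-1.000e-02 -1.117e+01  2.600e+00]
49 [-1.000e-02 -1.272e+01  3.790e+00]
42 [-1.000e-02 -1.411e+01  5.160e+00]
35 [-1.000e-02 -1.532e+01  6.690e+00]
28 [-1.000e-02 -1.634e+01  8.360e+00]
21 [-1.000e-02 -1.715e+01  1.014e+01]
14 [-1.000e-02 -1.773e+01  1.200e+01]
7 [-1.000e-02 -1.808e+01  1.392e+01]
0 [-1.000e-02 -1.820e+01  1.587e+01]
```

The grasp point is 21.3 mm and 158 mm from the hinge, as it must be. I swing along the arc to half way.

Emit:
move_arm --increments "0 -0.5 -0.05 0 0 0; 0 -1.1 -0.1 0 0 0; 0 -1.95 -0.15 0 0 0; 0 -2.9 -0.12 0 0 0; 0 -3.9 -0.06 0 0 0; 0 -4.9 0.08 0 0 0; 0 -5.83 0.26 0 0 0; 0 -6.8 0.52 0 0 0; 0 -7.7 0.82 0 0 0; 0 -8.6 1.19 0 0 0; 0 -9.49 1.6 0 0 0; 0 -10.35 2.08 0 0 0; 0 -11.17 2.6 0 0 0; 0 -11.96 3.17 0 0 0; 0 -12.4 3.53 0 0 0; 0 -12.72 3.79 0 0 0; 0 -12.72 3.79 0 0 0"

```text
time_s: 17.12
ee_pos: [0.5178, 0.2201, 0.1814]
orientation: [-0.001, 0.783, 0.622, 0.001]
wrist_force: [3.3, 4.6, 2.1]
gripper_width: 0.0177
finger_force: 24.5
```

```bash
cat > arc.py <<'E'
from h import *
s=observe(); print(s["time_s"],s["q"].round(2),s["gripper_width"],s["wrist_force"].round(1),s["finger_force"])
T=toolT(); ex=np.array([np.cos(np.radians(-13.1)),np.sin(np.radians(-13.1)),0])
h=np.array([.5428,.2130,.08])+.08*ex; g=T[:3,3]+[0,0,.019]; a,b=(g-h)@ex,g[2]-h[2]
print("rel hinge",a,(g-h)@[-ex[1],ex[0],0],b,"elev",np.degrees(np.arctan2(b,-a)),"r",np.hypot(a,b))
E
python3 arc.py
```

```text
17.1167 [-0.68  0.71  0.33  1.83 -0.36  0.66 -0.36] 0.01765781340784289 [3.3 4.6 2.1] 24.53531116247177
rel hinge -0.1059675804992697 0.001296434264757775 0.12037996323794543 elev 48.64331512064248 r 0.1603760071395915
```

Emit:
move_arm --increments "0 -0.7 0.66 0 0 0; 0 -1.39 1.37 0 0 0; 0 -2.02 2.12 0 0 0; 0 -2.6 2.9 0 0 0; 0 -3.13 3.72 0 0 0; 0 -3.62 4.57 0 0 0; 0 -4.05 5.45 0 0 0; 0 -4.43 6.35 0 0 0; 0 -4.75 7.27 0 0 0; 0 -5.01 8.21 0 0 0; 0 -5.2 9.17 0 0 0; 0 -5.36 10.13 0 0 0; 0 -5.43 10.8 0 0 0; 0 -5.46 11.4 0 0 0; 0 -5.48 11.8 0 0 0; 0 -5.48 12.08 0 0 0; 0 -5.48 12.08 0 0 0; 0 -5.48 12.08 0 0 0; 0 -5.48 12.08 0 0 0" --squeeze 35

```text
time_s: 18.7
ee_pos: [0.4644, 0.2335, 0.0615]
orientation: [-0.001, 0.783, 0.623, 0.001]
wrist_force: [-0.5, 5.9, 7.5]
gripper_width: 0.0177
finger_force: 33.9
```

```bash
python3 arc.py; python3 - <<'E'
from h import *
d=snap("side","pics/s7.png");cv2.imwrite("pics/s7c.png",cv2.resize(d["img"][150:300,200:400,::-1],(800,600),interpolation=cv2.INTER_CUBIC))
E
```

```text
18.7 [-0.65  0.86  0.17  2.02 -0.46  0.29 -0.32] 0.017697960924595513 [-0.5  5.9  7.5] 33.92740488052368
rel hinge -0.16098077215876516 0.002210306731871297 0.0005135742172401453 elev 0.18278912996975807 r 0.16098159138022233
```

View pics/s7c.png

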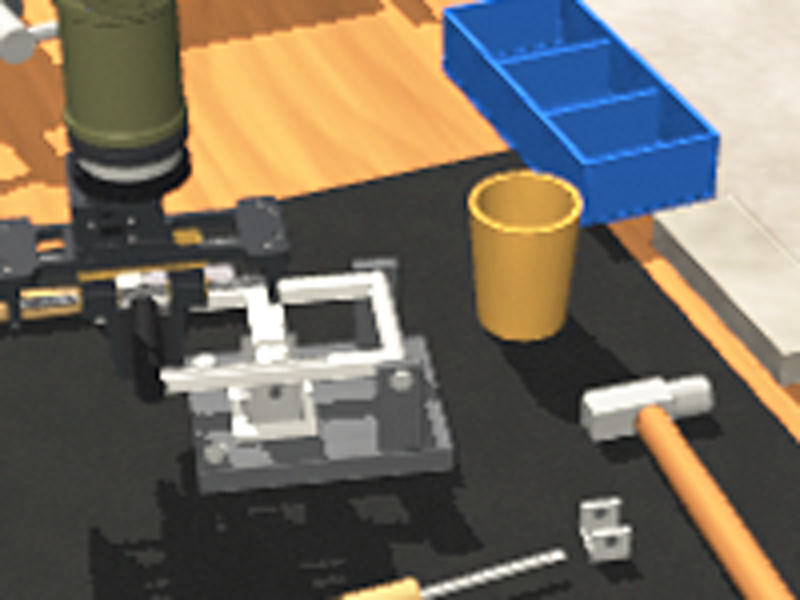

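The side view shows the lever arms level, the handle held in the fingers at about (150,350) in the crop, and the bracket in its pocket under the bar. The upward force of 7.5 N is about what was expected, so I hand in.

```bash
python3 -c "
from bench import ctrl
print(ctrl.hand_in())"
```

```text
the job is handed in; nothing more can be done
None
```

The bracket is seated in the jig's pocket, legs up and released; the lever is held level with the bar bearing on its legs, and the job was handed in at about 19 s (no verdict was returned).

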